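Feed the offcut bin with its lid lever and ease the lid shut

ROBOT

A 6-joint arm with a two-finger parallel gripper is mounted at the origin on the work surface. World frame = base frame: x ahead of the robot, y to its left, z up, the work surface at z = 0. Lengths are in mm, angles in rad, forces in N, time in s.
With the tool pointing down it reaches from about 425 to 925 mm from the base axis. Payload 12.5 kg.
Tool frame: the origin (TCP) lies at the very end of the fingers, on their centre line; the grasp point (between the pads) lies 19 mm behind it (grasp_offset is the distance from the TCP to the grasp point, in mm); z points along the fingers, y is the direction in which the jaws open and shut (so a half turn about z gives the same grasp; the last joint's range is limited). The gripper opens to 85 mm and grips with 20 to 120 N. Pads are 22 mm wide; open, the fingers measure 114 mm over their backs; the gripper's body (76 mm by 85 mm) begins 54 mm behind the grasp point. The pads swing forward as they close: fully open they stand 13 mm farther back than shut.
Start: joints at [1.199, 0.491, 1.559, -0, 1.092, -0.106], TCP at [164.157, 603.073, 231.327] pointing down, gripper open.
Joint ranges: [-3.1, 3.1], [-0.84, 2.19], [0.05, 2.79], [-1.13, 4.28], [0.06, 2.93], [-2.69, 2.69]. Speed limits (rad/s): [2.22, 2.22, 2.79, 3.14, 3.14, 3.14].

INTERFACE

Orientations are given as a 3x3 rotation matrix whose columns are the frame's x, y, z axes.
In Python, from station import * gives the robot as it stands. Calls block until the motion is done:
- move_pose(position, orientation): joint-space move of the TCP to a pose.
- move_linear(position, rotation=None, feed=150, max_force=None): straight line of the TCP; rotation=None keeps the orientation; feed is the mean speed in mm/s. With max_force (N) it stops when the force on the tool has changed by that much, and returns True; else False.
- movej(angles): joint-space move.
- grip(opening, strength=None): opening from 0.0 (shut) to 1.0 (fully open); strength is the grip in N (None keeps the last); returns when the fingers have stopped.
- dwell(seconds).
- solve_ik(position, orientation): joint angles nearest the present ones, or None.
- state(): the state.
- get_image(name): name is "scene" or "top" or "wrist"; returns (picture, depth): 420x560x3 uint8, blue, green, red; 420x560 float32, mm along the optical axis (not along the pixel's ray), 0 where there is no reading.
- calibration(name): a dict with "fovy" (degrees; the focal length in pixels is half the picture's height over the tangent of half this angle, whatever the lens; pixels are square), "cx", "cy" (the principal point, pixels), "cam_to_world" (4x4, takes a point from camera to world coordinates). Camera axes: x right, y down, z forward; pixel columns grow to the right and rows downward; lengths in mm; the calibration is good to about 2 mm. A picture is of the moment at which its call begins: read the wrist's pose just before it. calibration takes no time and is no camera call; for the wrist camera it gives the pose at the moment of the call.
A pose or a line that the arm cannot do raises PlanningError and nothing moves.
- hand_in(): hands the job in, once; it reports no verdict.
The state is a dict: "time_s": time; "qpos": joint angles; "dq": joint speeds; "joint_efforts": joint torques, N m; "tool_pos": TCP position; "ee_rot": TCP orientation; "ft_force": force on the tool from outside, world axes, zero at the start; "ft_torque": the same for the moment, N m; "finger_gap": opening from 0.0 (shut) to 1.0 (fully open).
Only numpy, scipy, OpenCV 4.12 (cv2) and the standard library are available. Lean on these libraries where they do the work, as an engineer would, in place of code of your own. Each camera call takes 0.05 s, during which the arm holds its last target. There are 200 camera calls.

TASK

On the carver's bench, press the red paddle of the offcut bin's lever down with your fingertips until the yellow lid stands fully open, and keep it there until the waiting dowel offcut has rolled off the chute into the bin. Then let the paddle rise slowly under your fingers so that the lid eases shut without slamming, and move clear. Work the lever only: do not touch the lid or the dowel, and leave everything else on the bench where it stands.

Things in the scene. Friction and masses are not known exactly. Their poses are not given: they have to be found in the camera images.
- bin: Green sheet-metal offcut bin fixed to the bench, 200 x 200 mm in plan and 150 mm tall, open at the top under its yellow lid. Origin at the centre of its underside, z up. The lid is hinged on the +y rim; an aluminium feed chute (80 mm wide, sloping 20 degrees down into the bin, standing out to 245 mm from the origin and up to 215 mm high) is on the +x side; the lever runs along the -x face and its red paddle stands out beyond the -y face, at about (-118, -198, 125) mm.
- paddle_top (a point): Centre of the top face of the red lever paddle (55 mm along the bin's x, 60 mm along its y, 8 mm thick), 125 mm above the bench at rest. It goes straight down (within 3 mm sideways) by 52 mm to its stop, tipping 15 degrees on the way (from 7.5 degrees one way to 7.5 the other). Pressing takes about 4 to 9 N, with no detent; nothing latches and the lid's weight drives the paddle back up. There is free bench below it.
- lever (a joint): Turn of the lever in rad: 0 at rest (paddle up), 0.26 pressed to its stop. The paddle is 200 mm from the pivot.
- lid (a joint): Opening of the yellow lid (200 x 200 mm) in rad: 0 shut, 1.15 fully open. It is rigidly linked to the lever: lid = 4.42 x lever, so the lid opens as the paddle goes down. If the paddle is let go, the lid falls shut with a bang in well under half a second; to be gentle, take two seconds or so over the paddle's whole rise and keep the fingers on it to the top.
- lid_edge (a point): Middle of the lid's free edge, on its top, at the bin's -y side; 154 mm above the bench when shut, about 335 mm when fully open.
- dowel_center (a point): Centre of the waiting dowel offcut, pale wood, 26 mm in diameter and 70 mm long, lying level across the chute (along the bin's y) against the lid's 30 mm lip. It starts at about (114, -40, 168) mm from the bin's origin and rolls under the lid into the bin by itself, within about a second, once the lid is well up. In the bin its centre is below 100 mm.
- decoy: Half-painted carved wooden duck decoy (pale body, green head, yellow bill), 200 mm long, 100 mm wide, 155 mm tall, a bystander. Origin at the centre of its underside.
- varnish_jar: Varnish jar, 56 mm in diameter, 85 mm tall, a bystander. Origin at the centre of its underside.
- sanding_block: Cork sanding block 65 x 38 x 32 mm, a bystander near the paddle's outer end. Origin at the centre of its underside.
- paint_tin: Red tin, 72 mm in diameter, 90 mm tall, a bystander. Origin at the centre of its underside.
- mug: Blue mug, 80 mm in diameter, 90 mm tall, a bystander. Origin at the centre of its underside.
- brush: Paint brush, about 160 mm long, lying flat along its x, a bystander. Origin at the centre of its underside.
- blank: Pale wood blank 120 x 70 x 60 mm, a bystander. Origin at the centre of its underside.
Not all that is in view belongs to the job. Leave any purple or turquoise look-alike of the part that bears dowel_center alone.

How it is judged:
By the outcome, as a careful person would: the job done as asked, in the order asked, and still so for the second after the job is handed in, with the robot touching nothing.
It also fails if it takes over 35 s, if anything falls off the work surface, if the arm or the gripper's body presses on something with over 40 N, if the wrist force passes 120 N, or if a joint passes its speed limit or range.

## Working session

There is one attempt and no reset: what is moved stays moved. The work goes in short steps, each a Python script; the robot and the scene stay as the last script left them, time stands still between calls to the robot, and variables do not carry over. Pictures are saved under pics/ and viewed, about 8 in all and at most 12, crops included, and the job is handed in when it is done.

```bash
mkdir -p pics
cat > h.py <<'E'
from station import *
import numpy as np, cv2
def cloud(name):
    c=calibration(name); im,d=get_image(name)
    f=im.shape[0]/2/np.tan(np.radians(c["fovy"])/2)
    v,u=np.mgrid[:im.shape[0],:im.shape[1]]
    P=np.stack([(u-c["cx"])/f*d,(v-c["cy"])/f*d,d,np.ones_like(d)],-1)@np.array(c["cam_to_world"]).T
    P=P[...,:3]; P[d<=0]=np.nan
    return im,P
E
python3 - <<'E'
from h import *
for n in("scene","top"):
    im,P=cloud(n); np.save(n+".npy",P); np.save(n+"_im.npy",im); cv2.imwrite(f"pics/{n}1.png",im)
    hsv=cv2.cvtColor(im,cv2.COLOR_BGR2HSV); h,s,v=hsv[...,0],hsv[...,1],hsv[...,2]
    for nm,m in(("red",((h<6)|(h>174))&(s>150)&(v>60)),("yellow",(h>20)&(h<34)&(s>140)&(v>80))):
        k,l,st,ce=cv2.connectedComponentsWithStats(m.astype(np.uint8))
        for i in range(1,k):
            if st[i,4]>60:
                q=P[l==i]; print(n,nm,st[i],np.nanmedian(q,0).round(),np.nanpercentile(q,3,axis=0).round(),np.nanpercentile(q,97,axis=0).round())
print(state()["ft_force"],state()["time_s"])
E
```

```text
scene red [220   0  22  46 174] [-16. 656. 110.] [-524.  649. -328.] [  22. 1303.  186.]
scene red [303  27  22  44 309] [316. 730.  43.] [-285.  642. -747.] [ 356. 1915.  196.]
scene red [327  31  27  48 546] [ 240. 1220. -230.] [ 131.  642. -240.] [ 451. 1335.  192.]
scene red [351  35  27  38 627] [ 372. 1216. -232.] [ 274.  728. -247.] [ 485. 1335.   90.]
scene red [ 394   81   75   52 2673] [804. 645.  73.] [697. 563.  55.] [906. 749.  77.]
scene red [309 119  22  13 161] [514. 401.  41.] [478. 396.  23.] [535. 429.  59.]
scene red [  0 186   8  22 110] [-165. -332.   24.] [-185. -354.    5.] [-157. -313.   46.]
scene red [239 230  28  24 466] [ 591. -116.  124.] [ 530. -146.   -1.] [620. -57. 129.]
scene yellow [ 270  148   88   71 4206] [639. 100. 153.] [545.   5. 150.] [730. 207. 164.]
scene yellow [133 333  16  19 155] [ 520. -450.  127.] [ 446. -462.   -1.] [ 540. -432.  133.]
top red [   0   86   62   89 4664] [797. 647.  75.] [697. 570.  70.] [907. 718.  81.]
top red [306 197  29  27 554] [ 592. -117.  126.] [ 565. -146.    2.] [626. -88. 132.]
top yellow [ 181  147   99   88 5584] [636. 107. 155.] [549.   8. 150.] [719. 207. 160.]
top yellow [451 231  12  19 141] [ 524. -452.  129.] [ 504. -464.   70.] [ 543. -441.  134.]
[ 0.02141091 -0.74553413  0.23560183] 0.1
```

View pics/scene1.png

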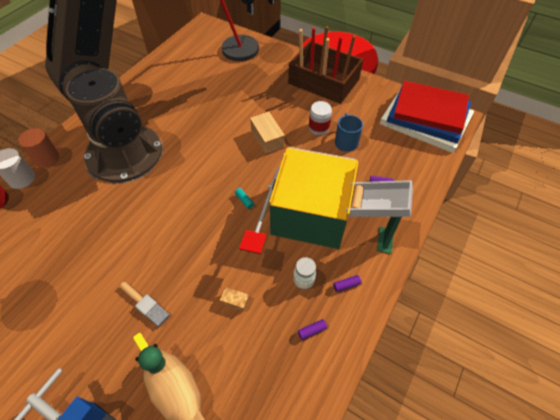

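View pics/top1.png

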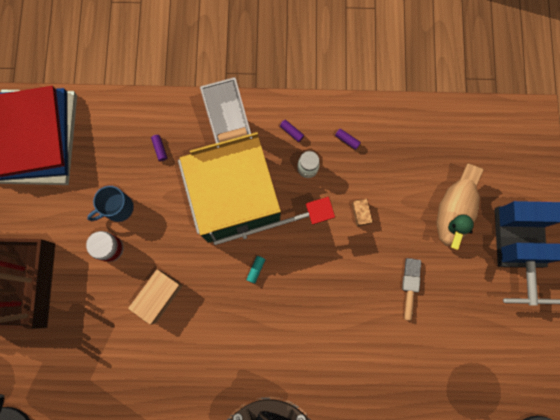

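Run:
```python
from h import *
P=np.load("top.npy"); im=np.load("top_im.npy")
hsv=cv2.cvtColor(im,cv2.COLOR_BGR2HSV); h,s,v=[hsv[...,i] for i in range(3)]
m=(h>20)&(h<34)&(s>140)&(np.abs(P[...,2]-155)<8); m[:,:170]=0;m[:,300:]=0
print("lid",cv2.minAreaRect(P[m][:,:2].astype(np.float32)))
m=((h<6)|(h>174))&(s>130)&(np.abs(P[...,2]-125)<12); m[:,:280]=0;m[:,350:]=0
q=P[m]; print("pad",cv2.minAreaRect(q[:,:2].astype(np.float32)),q.mean(0))
A=np.c_[q[:,:2]-q[:,:2].mean(0),np.ones(len(q))];print("plane",np.linalg.lstsq(A,q[:,2],rcond=None)[0])
# neighbourhood above the bench near the paddle
z=np.nan_to_num(P[...,2]); 
k,l,st,ce=cv2.connectedComponentsWithStats((z>12).astype(np.uint8))
for i in range(1,k):
    if st[i,4]>60:
        w=P[l==i]; print(st[i],np.nanpercentile(w,2,axis=0).round(),np.nanpercentile(w,98,axis=0).round())
```

```text
lid ((644.5443115234375, 106.73097229003906), (199.49960327148438, 198.45199584960938), 17.184186935424805)
pad ((591.9961547851562, -116.7099838256836), (55.66604995727539, 58.76268768310547), 18.21737289428711) [ 591.79973497 -116.89984957  125.6463418 ]
plane [ 3.36479068e-02 -1.32314127e-01  1.25646342e+02]
[  178    78   157   167 10762] [ 527. -124.   73.] [875. 210. 201.]
[   0   86   76   99 6778] [674. 557.  19.] [919. 722.  81.]
[280 120  25  22 239] [807. -76.  13.] [859. -16.  31.]
[335 129  26  21 240] [ 788. -231.   14.] [ 836. -169.   31.]
[151 135  17  26 241] [743. 296.  13.] [810. 334.  30.]
[298 152  22  26 454] [ 703. -115.   17.] [751. -66.  91.]
[ 437  164   47   86 2429] [ 517. -534.   47.] [ 721. -434.  155.]
[ 87 186  47  36 849] [571. 377.  15.] [648. 471.  94.]
[352 199  20  27 388] [ 575. -257.   15.] [ 640. -215.   38.]
[ 496  201   64  105 4275] [ 379. -716.   20.] [ 624. -600.  126.]
[ 87 232  36  30 851] [465. 395.  19.] [529. 459.  95.]
[   0  238   55   91 2171] [294. 576.  13.] [509. 678. 167.]
[  0 249  20  11  98] [467. 662.  13.] [481. 698. 105.]
[247 256  19  28 262] [418.  22.  14.] [483.  62.  31.]
[403 258  18  63 706] [ 334. -387.   13.] [ 484. -346.   25.]
[  0 261  28  11 128] [436. 640.  13.] [454. 666. 147.]
[ 129  270   53   55 1521] [315. 241.  20.] [433. 344.  66.]
[  0 286  17   9  82] [376. 661.  12.] [393. 687.  85.]
[  0 301  23   7 109] [343. 641.  13.] [355. 668. 124.]
[  0 394  27  26 314] [ 70. 528.  13.] [162. 664. 302.]
[231 400  77  20 850] [ 79. -84.  12.] [127.  81. 232.]
```

The scene view shows the bin with its yellow lid (310,185), the red paddle (253,242), and the dowel at the chute mouth (358,195). The cork block (235,298) and the jar (305,272) stand clear of the paddle.

From the fit, the paddle is at (592,-117,126) with its outer end up 7.5°. The lid centre puts the bin's yaw at about 17.5°, and the two fit within 1 mm.

Next I'll shut the fingers, go high over the bench and find contact with the paddle.

Run:
```python
from h import *
a=np.radians(17.5); y=np.array([np.cos(a),np.sin(a),0]); z=np.array([0,0,-1.]); R=np.c_[np.cross(y,z),y,z]
s=state(); p=s["tool_pos"]
def cand(R): return solve_ik([592,-117,200],R)
c=[(q,r) for r in(R,R@np.diag([-1,-1,1])) if (q:=cand(r)) is not None]
q,R=min(c,key=lambda t:abs(t[0][5])); print(np.round(q,2)); np.save("R.npy",R)
grip(0.0)
move_linear([p[0],p[1],330],feed=200)
move_pose([592,-117,300],R)
move_linear([592,-117,145],feed=150)
dwell(0.2); f0=state()["ft_force"]
hit=move_linear([592,-117,116],feed=15,max_force=2.5)
s=state(); print(hit,s["tool_pos"],f0,s["ft_force"],s["time_s"],s["finger_gap"])
im,P=cloud("scene"); cv2.imwrite("pics/contact.png",cv2.resize(im[100:330,180:440],None,fx=2.5,fy=2.5))
```

```text
[-0.3   0.49  1.65 -0.    1.   -0.61]
True [ 592.02021176 -117.03268443  125.64419388] [ 0.48773544  0.0593099  -0.13813486] [-0.04356767  0.36993489  2.08483891] 7.0583 -0.0011532846426786428
```

View pics/contact.png

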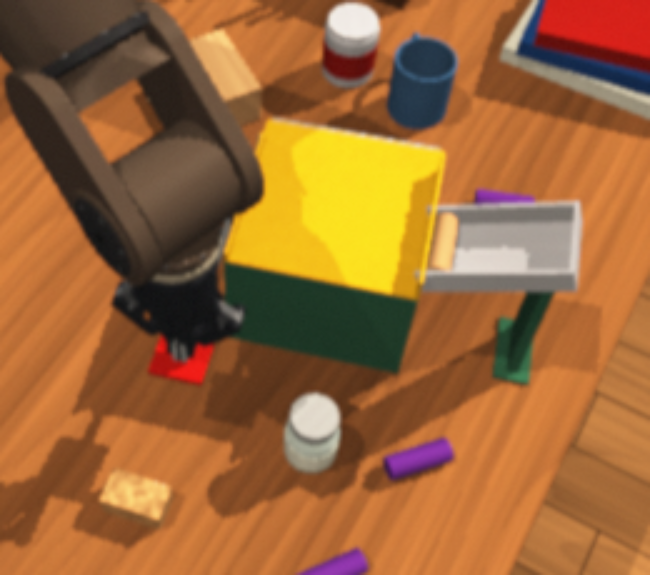

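The shut fingertips rest on the paddle at z 125.6 as expected, touching nothing else, and the dowel is still against the lid. Next I'll press and hold.

Run:
```python
from h import *
hit=move_linear([592,-117,69],feed=30,max_force=22)
s=state(); print(hit,s["tool_pos"],s["ft_force"],s["time_s"])
dwell(1.8)
im,P=cloud("scene"); s=state(); print(s["tool_pos"],s["ft_force"],s["time_s"])
cv2.imwrite("pics/press.png",cv2.resize(im[80:310,180:440],None,fx=2.5,fy=2.5))
```

```text
True [ 592.40563315 -116.93079127   73.6857285 ] [-2.89447604  0.18094458  9.4566287 ] 8.6917
[ 592.38689287 -116.96248283   73.68171291] [-2.2469347  -0.18607114 10.23969221] 10.5417
```

View pics/press.png

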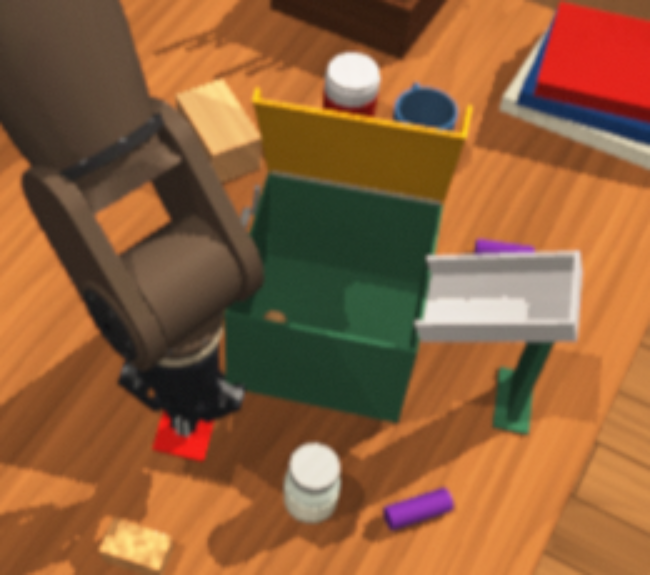

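The lid is open, the chute is empty, and the dowel's end shows inside the bin at (275,316). I'll push once more onto the stop, check the lid edge height, then ease up.

Run:
```python
from h import *
hit=move_linear([592,-117,71.5],feed=8,max_force=12); dwell(0.3)
s=state(); print("stop",hit,s["tool_pos"][2],s["ft_force"][2])
im,P=cloud("scene"); w=P[80:150,270:380].reshape(-1,3)
w=w[np.isfinite(w).all(1)&(w[:,0]>480)&(w[:,0]<800)&(w[:,1]<300)]; print("lid edge z",np.percentile(w[:,2],[98,99.5,100]))
for zt,fd in((100,14),(118,10),(124,6),(130,5)):
    move_linear([592,-117,zt],feed=fd); s=state(); print(zt,s["tool_pos"][2].round(1),s["ft_force"][2].round(1),s["time_s"])
move_linear([592,-117,260],feed=120); dwell(0.3)
im,P=cloud("scene"); print(state()["ft_force"],state()["time_s"])
cv2.imwrite("pics/end.png",cv2.resize(im[80:310,180:440],None,fx=2.5,fy=2.5))
im,P=cloud("top"); P0=np.load("top.npy"); 
D=(np.abs(P[...,2]-P0[...,2])>10).astype(np.uint8); k,l,st,ce=cv2.connectedComponentsWithStats(D)
print([list(x) for x in st[1:] if x[4]>40])
```

```text
stop True 73.70218529848393 9.01046777818612
lid edge z [334.79183816 338.9295004  344.13312572]
100 100.5 6.1 13.175
118 118.3 6.2 15.125
124 124.2 5.7 16.275
130 130.0 0.1 17.625
[-0.24313001 -0.5151715   1.18437278] 19.2083
[[np.int32(71), np.int32(0), np.int32(20), np.int32(20), np.int32(70)], [np.int32(244), np.int32(0), np.int32(14), np.int32(10), np.int32(47)], [np.int32(489), np.int32(0), np.int32(16), np.int32(13), np.int32(55)], [np.int32(275), np.int32(2), np.int32(18), np.int32(17), np.int32(85)], [np.int32(160), np.int32(6), np.int32(17), np.int32(20), np.int32(60)], [np.int32(455), np.int32(8), np.int32(23), np.int32(17), np.int32(76)], [np.int32(203), np.int32(11), np.int32(13), np.int32(18), np.int32(63)], [np.int32(392), np.int32(10), np.int32(9), np.int32(19), np.int32(53)], [np.int32(520), np.int32(11), np.int32(17), np.int32(17), np.int32(57)], [np.int32(318), np.int32(13), np.int32(13), np.int32(11), np.int32(42)], [np.int32(353), np.int32(19), np.int32(20), np.int32(31), np.int32(109)], [np.int32(228), np.int32(24), np.int32(13), np.int32(15), np.int32(55)], [np
[... 1048 characters left out ...]
nt32(14), np.int32(17), np.int32(53)], [np.int32(513), np.int32(56), np.int32(19), np.int32(13), np.int32(69)], [np.int32(377), np.int32(58), np.int32(9), np.int32(14), np.int32(44)], [np.int32(207), np.int32(67), np.int32(15), np.int32(12), np.int32(55)], [np.int32(245), np.int32(68), np.int32(19), np.int32(14), np.int32(75)], [np.int32(486), np.int32(70), np.int32(15), np.int32(13), np.int32(46)], [np.int32(389), np.int32(72), np.int32(15), np.int32(19), np.int32(60)], [np.int32(218), np.int32(127), np.int32(29), np.int32(16), np.int32(239)], [np.int32(113), np.int32(132), np.int32(270), np.int32(288), np.int32(38955)], [np.int32(0), np.int32(394), np.int32(5), np.int32(19), np.int32(61)]]
```

View pics/end.png

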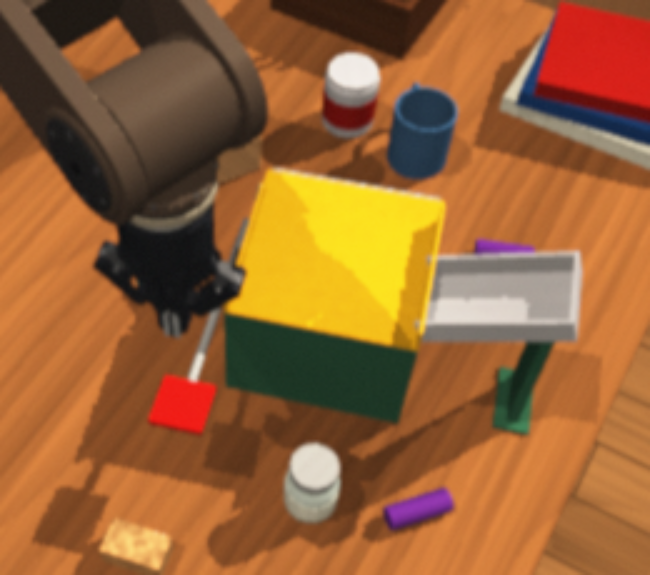

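The lid is shut, the paddle is up, the chute is empty and the robot is clear, so I'm handing in.

```bash
python3 -c "
from station import *
hand_in(); print(state()['time_s'])"
```

```text
the job is handed in; nothing more can be done
the job is handed in; nothing more can be done
```

The job is handed in: the dowel is in the bin, the lid is shut, and the arm is clear at about 19 s on the robot's clock. No verdict was reported.

- **Press:** With shut fingertips I pressed the paddle from z 125.6 to its stop at z 73.7, the full 52 mm. A second push met the stop at the same height. The lid edge measured about 335–340 mm, against an expected 335 mm.
- **Dowel:** The picture taken during the hold shows an empty chute and the dowel's end inside the bin. I did not measure the dowel's height there.
- **Release:** The paddle's rise took over 5 s. The fingers still carried about 6 N at z 124 and 0.1 N at z 130, so they stayed on the paddle to the top.
- **Last picture:** The lid is shut, the paddle is up and the fingers are clear above it. The jar, cork block, mug and tin look unmoved.
- **Check that told me little:** The before-and-after depth comparison from the top camera was hidden by the arm around the bin. Its other differences were scattered specks outside the bench, plus one at the chute mouth where the dowel had lain. None showed at the decoy or brush. The blank was partly hidden in both views, so it is unconfirmed, though the arm passed well above it.

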